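Feed a flat bar under the hold-down spring of a bench punch

ROBOT

A 6-joint arm with a two-finger parallel gripper is mounted at the origin on the work surface. World frame = base frame: x ahead of the robot, y to its left, z up, the work surface at z = 0. Lengths are in mm, angles in rad, forces in N, time in s.
With the tool pointing down it reaches from about 275 to 825 mm from the base axis. Payload 4.9 kg.
Tool frame: the origin (TCP) lies at the very end of the fingers, on their centre line; the grasp point (between the pads) lies 19 mm behind it; z points along the fingers, y is the direction in which the jaws open and shut (so a half turn about z gives the same grasp; the last joint's range is limited). The gripper opens to 85 mm and grips with 20 to 120 N. Pads are 22 mm wide; open, the fingers measure 114 mm over their backs; the gripper's body (76 mm by 85 mm) begins 54 mm behind the grasp point. The pads swing forward as they close: fully open they stand 13 mm farther back than shut.
Start: joints at [1.132, 0.326, -0.193, 1.052, 0, 1.437], TCP at [165.051, 524.668, 231.281] pointing down, gripper open.
Joint ranges: [-2.65, 2.65], [-0.97, 1.79], [-1.3, 1.35], [-1.93, 2.1], [-1.47, 1.37], [-3.14, 3.14]. Speed limits (rad/s): [2.57, 2.57, 3.14, 3.14, 3.14, 3.14].

INTERFACE

Orientations are given as [roll, pitch, yaw] about the fixed x, y, z axes, in that order (R = Rz(yaw) Ry(pitch) Rx(roll)).
In Python, from bench import bot, solve_ik, imaging gives the robot as it stands. Calls block until the motion is done:
- bot.move_ptp(position, orientation): joint-space move of the TCP to a pose.
- bot.movel(position, rot=None, max_speed=150, threshold=None): straight line of the TCP; rot=None keeps the orientation; max_speed is the mean speed in mm/s. With threshold (N) it stops when the force on the tool has changed by that much, and returns True; else False.
- bot.move_j(angles): joint-space move.
- bot.grip(opening, effort=None): opening from 0.0 (shut) to 1.0 (fully open); effort is the grip in N (None keeps the last); returns when the fingers have stopped.
- bot.dwell(seconds).
- solve_ik(position, orientation): joint angles nearest the present ones, or None.
- bot.get_state(): the state.
- imaging.capture(name): name is "scene" or "top" or "wrist"; returns the picture (384x512x3 uint8, blue, green, red); there is no depth.
- imaging.camera_model(name): a dict with "K" (3x3 intrinsics, pixels), "k1" (the pictures are not rectified: a ray, as slopes to the right and down, at radius r is drawn at 1 + k1 r^2 times it, then the intrinsics apply), "position" and "rotation" of the camera in the world. Camera axes: x right, y up, looking along -z (the intrinsics and any distortion apply to the point x, -y, -z); pixel columns grow to the right and rows downward; lengths in mm; the calibration is good to about 2 mm. A picture is of the moment at which its call begins: read the wrist's pose just before it. camera_model takes no time and is no camera call; for the wrist camera it gives the pose at the moment of the call.
A pose or a line that the arm cannot do raises bot.IKError and nothing moves.
- bot.sign_off(): hands the job in, once; it reports no verdict.
The state is a dict: "t": time; "qpos": joint angles; "joint_velocities": joint speeds; "effort": joint torques, N m; "tcp_pos": TCP position; "orientation": TCP orientation; "contact_force": force on the tool from outside, world axes, zero at the start; "wrist_torque": the same for the moment, N m; "opening": opening from 0.0 (shut) to 1.0 (fully open).
Only numpy, scipy, OpenCV 4.12 (cv2) and the standard library are available. Lean on these libraries where they do the work, as an engineer would, in place of code of your own. Each camera call takes 0.05 s, during which the arm holds its last target.

TASK

On the bench punch a flat steel bar lies in the feed guide, its front end just short of the leaf spring. With your fingertips press the bar down hard on its bare stretch between the guide cover and the spring, and slide it under the spring and on below the punch until its front end is right up against the end stop, in several strokes if need be; then lift clear. Do not touch the spring, do not lift the bar, and leave the loose tools and parts where they are.

Things in the scene. Friction and masses are not known exactly. Their poses are not given: they have to be found in the camera images.
- punch: Hand-lever bench punch, fixed: blue base plate 225 x 485 x 10 mm, steel bed with its flat top 25 mm up. Origin at table level below the centre line of the feed guide; +y is the feed direction along the guide, x across it, z up; all y given here are in this frame. Two guide rails stand 41.5 mm apart (outer faces x = +-36 mm), tops 31.5 mm up. Bed, rails and spring are oiled: friction about 0.12.
- bare (a point): Middle of the bare stretch of the guide, on the centre line at y = -76 mm, 33 mm up (the bar's top). From y = -140 to -12 mm the bar lies open here and can be pressed from above; nothing nearby stands higher than 60 mm.
- cover (a point): Middle of the top of the dark steel guide cover, y = -227 mm, 39.5 mm up. It spans y = -315 to -140 mm and 72 mm across, with 4 mm screw heads, and hides the bar's rear end throughout.
- head (a point): Top of the C-shaped blue punch head, over the guide at y = 80 mm, 150 mm up. The head spans y = 44 to 114 mm and x = -34 to 112 mm; its jaw is 80 mm up, the punch tip 40 mm up. Its lever rises on towards +y, to 330 mm up at y = 320 mm.
- bar: Loose flat steel bar 40 x 280 x 8 mm, 0.70 kg, no holes, ends rounded over, own y along the feed, 0.75 mm side play. Origin: centre of its underside, on the bed; its top is 8 mm higher, 1.5 mm above the rails. Entering the spring takes up to 7 N along the guide plus 0.12 of the press, all by finger friction (about 0.6): under some 15 N of press they slip; 20 to 40 N will do.
- bar_nose (a point): Middle of the bar's front end (its foremost line), at half its thickness, 4 mm above the bed. It starts 12 to 30 mm behind the punch origin along y.
- leaf: Leaf spring (drag spring), bare steel strip 26 mm wide. Origin at its fixed end in the head's bracket: punch frame y = 50, 44 mm up. It slopes down towards -y to a bend, bottom 29 mm up at y = 14 (4 mm lower than the bar's top), then turns up as a lead-in lip. The bar's front end lifts it by itself; it then presses on the bar with about 6 N.
- lip (a point): Free upturned edge of the leaf spring, nearest to the bare stretch: at rest at y = -12 mm in the punch frame, 39 mm up; rises a few mm when the bar is under the spring.
- stop: End stop, dark steel block on a rod beyond the punch head, fixed, set anew each time 113 to 138 mm ahead of the punch origin along y. Axes as the punch. Origin: in its contact face (looking to -y), on the centre line of the guide, at table level; the block spans 27 to 47 mm up. The bar's front end butts against it.
- spare_punch: Loose bystander: turned steel punch, 30 mm foot, 48 mm tall, standing on the base plate on the robot's side of the guide.
- die_ring: Loose bystander: steel ring, 38 mm across, 18 mm high, on the base plate on the robot's side of the guide.
- spanner: Loose bystander: spanner 150 mm long lying on the base plate on the far side of the guide.
- scroll: Loose bystander: forged scroll of 12 mm round bar, about 200 mm long, lying on the table to the right.
- offcut: Loose bystander: flat bar offcut 40 x 110 x 8 mm on the table to the right.
- hammer: Loose bystander: hammer 280 mm long on the table to the left.
- collar: Loose bystander: steel collar 64 mm across, 26 mm high, on the table to the left.

How it is judged:
By the outcome, as a careful person would: the job done as asked, in the order asked, and still so for the second after the job is handed in, with the robot touching nothing.
It also fails if it takes over 67 s, if anything falls off the work surface, if the arm or the gripper's body presses on something with over 40 N, if the wrist force passes 120 N, or if a joint passes its speed limit or range.

## Working session

There is one attempt and no reset: what is moved stays moved. The work goes in short steps, each a Python script; the robot and the scene stay as the last script left them, time stands still between calls to the robot, and variables do not carry over. Pictures are saved under pics/ and viewed, and the job is handed in when it is done.

```bash
ls; mkdir -p pics
python3 - <<'E'
from bench import bot, solve_ik, imaging
import cv2
s=bot.get_state()
print(s['t'],s['tcp_pos'],s['orientation'],s['contact_force'],s['opening'])
for n in ['scene','top','wrist']:
    m=imaging.camera_model(n); print(n,m)
    cv2.imwrite(f'pics/{n}0.png',imaging.capture(n))
E
```

```text
pics
0.0 [164.79996018 524.11555021 230.50925533] [-3.13988818e+00 -2.45889233e-04  2.83679190e+00] [-0.29133583 -0.14970307  0.01627103] 1.001646107677498
scene {'K': array([[373.38888036,   0.        , 245.8381655 ],
       [  0.        , 373.38888036, 194.47098497],
       [  0.        ,   0.        ,   1.        ]]), 'k1': -0.06144682055028047, 'position': array([1169.37522089,  646.572055  ,  946.58890365]), 'rotation': array([ 0.80730405, -0.00998824,  2.38190354])}
top {'K': array([[402.97457592,   0.        , 251.71975313],
       [  0.        , 402.97457592, 194.17665033],
       [  0.        ,   0.        ,   1.        ]]), 'k1': -0.10533449907672346, 'position': array([ 384.3654381 ,    9.7761991 , 1350.27098789]), 'rotation': array([ 0.13414982,  0.00821265, -1.54367289])}
wrist {'K': array([[306.26912969,   0.        , 259.1554381 ],
       [  0.        , 306.26912969, 193.02671666],
       [  0.        ,   0.        ,   1.        ]]), 'k1': 0.005894382144645995, 'position': array([ 92.77670409, 545.84925076, 372.90469686]), 'rotation': array([-0.29983254,  0.00137779,  1.26630376])}
```

View pics/scene0.png

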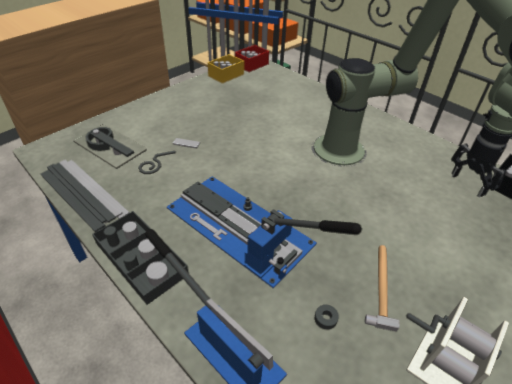

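View pics/top0.png

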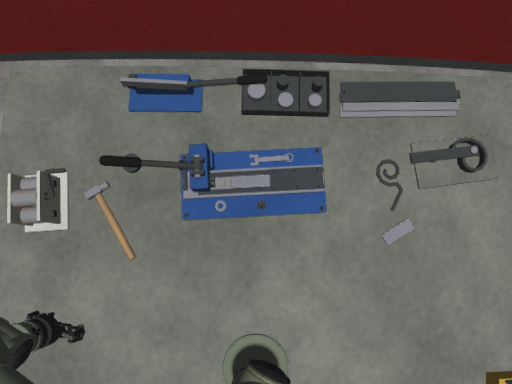

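View pics/wrist0.png

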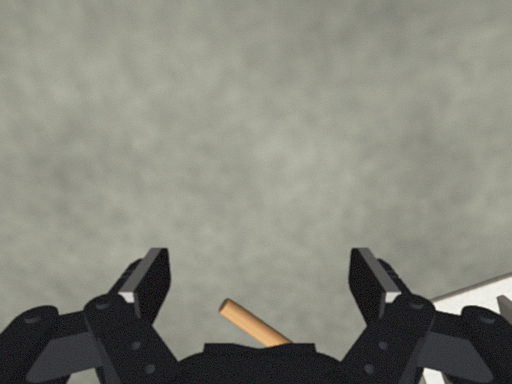

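```bash
cat > h.py <<'E'
import numpy as np, cv2
from scipy.spatial.transform import Rotation as R
def ray(m,px):
    K=m['K'];k=m['k1'];px=np.atleast_2d(px).astype(float)
    d=np.c_[(px[:,0]-K[0,2])/K[0,0],(px[:,1]-K[1,2])/K[1,1]]
    u=cv2.undistortPoints(px.reshape(-1,1,2),K,np.array([k,0,0,0,0.])).reshape(-1,2)
    v=np.c_[u[:,0],-u[:,1],-np.ones(len(u))]
    return R.from_euler('xyz',m['rotation']).apply(v)
def onz(m,px,z):
    v=ray(m,px);p=m['position'];return p+v*((z-p[2])/v[:,2])[:,None]
def proj(m,P):
    P=np.atleast_2d(P).astype(float)
    c=R.from_euler('xyz',m['rotation']).inv().apply(P-m['position'])
    u=np.c_[c[:,0]/-c[:,2],-c[:,1]/-c[:,2]];r2=(u**2).sum(1)[:,None]
    u=u*(1+m['k1']*r2);K=m['K'];return np.c_[u[:,0]*K[0,0]+K[0,2],u[:,1]*K[1,1]+K[1,2]]
E
python3 - <<'E'
from h import *
from bench import imaging
m=imaging.camera_model('top');im=cv2.imread('pics/top0.png')
h=cv2.cvtColor(im,cv2.COLOR_BGR2HSV)
mask=cv2.inRange(h,(100,120,60),(125,255,255));mask[:120]=0
c=max(cv2.findContours(mask,0,2)[0],key=cv2.contourArea)
ms=np.zeros_like(mask)
cv2.drawContours(ms,[c],-1,255,-1)
pts=c.reshape(-1,2);print(pts.min(0),pts.max(0))
q=cv2.minAreaRect(pts[pts[:,0]>215]);print(q)
W=onz(m,cv2.boxPoints(cv2.minAreaRect(pts)),10);print(W.round(1))
cv2.imwrite('pics/topz.png',cv2.resize(im[135:230,165:340],None,fx=4.5,fy=4.5,interpolation=cv2.INTER_CUBIC))
im=cv2.imread('pics/scene0.png')
cv2.imwrite('pics/scz.png',cv2.resize(im[170:290,155:330],None,fx=4.5,fy=4.5,interpolation=cv2.INTER_CUBIC))
E
```

```text
[181 171] [325 219]
((271.2725524902344, 204.3147735595703), (20.627357482910156, 107.65785217285156), 86.76029968261719)
[[ 638.1  269.4   10. ]
 [ 664.7 -217.2   10. ]
 [ 501.2 -222.3   10. ]
 [ 474.8  256.4   10. ]]
```

View pics/topz.png

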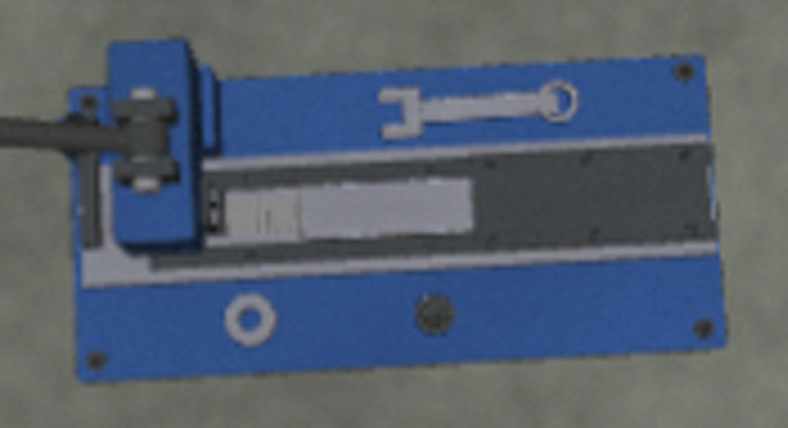

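View pics/scz.png

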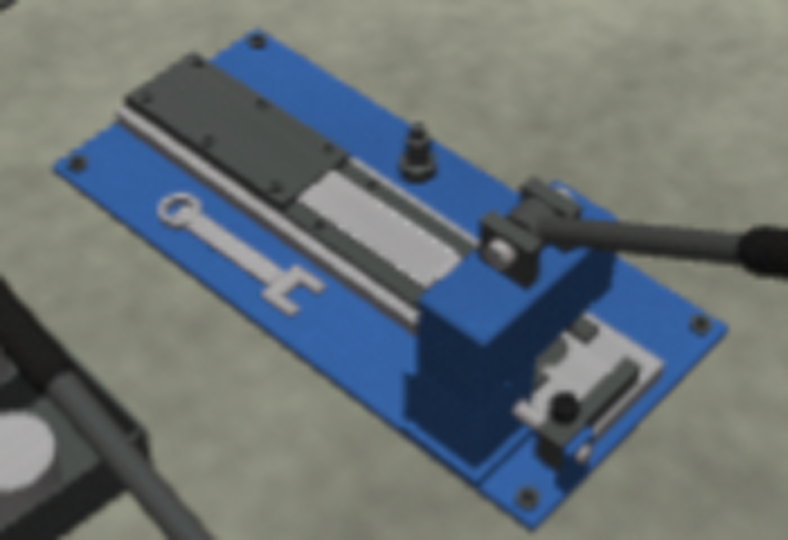

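Run:
```python
from h import *
from bench import imaging, solve_ik
m=imaging.camera_model('top')
f=lambda X,Y,z: onz(m,[[165+X/4.5-.4,135+Y/4.5-.4]],z)[0].round(1)
print('cover front on bar',f(473,206,36),'cover near rear',f(716,239,35.5),'cover far rear',f(710,145,39.5))
print('lip?',f(298,215,36), 'bare rear',f(473,178,33),f(473,234,33))
print('rail far',f(215,165,31.5),f(705,140,31.5),'near',f(215,255,25))
print('corners',[f(*p,10) for p in [(70,88),(705,57),(725,345),(80,381)]])
print('head',[f(*p,150) for p in [(108,43),(187,40),(117,240),(200,240)]])
import math
print(solve_ik([590,-60,230],[math.pi,0,-math.pi/2]),solve_ik([350,-40,350],[math.pi,0,-math.pi/2]))
```

```text
cover front on bar [609.  -32.8  36. ] cover near rear [ 589.2 -212.    35.5] cover far rear [ 658.6 -206.7   39.5]
lip? [598.9  95.5  36. ] bare rear [630.4 -32.5  33. ] [588.6 -33.4  33. ]
rail far [635.7 158.7  31.5] [ 664.  -204.3   31.5] near [569.2 156.7  25. ]
corners [array([696.7, 274.3,  10. ]), array([ 732.9, -207.8,   10. ]), array([ 513.7, -223.3,   10. ]), array([474.2, 255.3,  10. ])]
head [array([696.1, 222.2, 150. ]), array([699.4, 168.1, 150. ]), array([560.3, 209.3, 150. ]), array([561.7, 153.3, 150. ])]
[-0.22577299  0.40700127 -0.07625807  1.08753699  0.         -1.79656931] [-0.32426832 -0.11221047 -0.38974336  1.29326344  0.         -1.89506465]
```

Run:
```python
from h import *
from bench import bot,imaging, solve_ik
import math
yaw=-math.pi/2+0.078
bot.move_ptp([380,-20,330],[math.pi,0,yaw])
bot.grip(0.0,60)
bot.move_ptp([604,10,190],[math.pi,0,yaw])
bot.dwell(0.3)
s=bot.get_state();print(s['t'],s['tcp_pos'],s['orientation'],s['contact_force'],s['opening'])
m=imaging.camera_model('wrist');print(m['position'],m['rotation'])
im=imaging.capture('wrist');cv2.imwrite('pics/w1.png',im)
import pickle;pickle.dump(m,open('m1.pkl','wb'))
```

```text
5.05 [604.02657309   9.73673352 191.30156236] [-3.13980588e+00 -3.44099513e-04 -1.49321659e+00] [ 0.09271339  0.29684806 -0.07007787] 0.0005160173241344872
[609.64079759 -66.8685732  333.59507723] [-3.00705388e-01  1.23439018e-03 -3.06369146e+00]
```

View pics/w1.png

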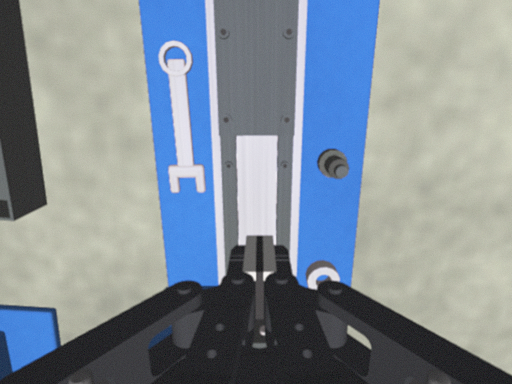

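Run:
```python
from h import *
import pickle
m=pickle.load(open('m1.pkl','rb'));im=cv2.imread('pics/w1.png')
g=cv2.cvtColor(im,6)
for r in (30,60,100,110,150,170,190,210,220):
    d=np.diff(g[r].astype(int)); idx=[(i,int(d[i])) for i in range(195,310) if abs(d[i])>25]
    print(r,idx)
col=np.diff(g[:,250:265].mean(1));print([(i,round(col[i])) for i in range(120,160) if abs(col[i])>10])
```

```text
30 [(205, 45), (206, 35), (213, -33), (214, -55), (296, 40), (297, 53), (305, -43), (306, -40)]
60 [(206, 31), (207, 47), (214, -29), (215, -55), (216, -27), (295, 41), (296, 51), (304, -49), (305, -32)]
100 [(208, 29), (209, 37), (216, -33), (217, -53), (294, 52), (295, 49), (302, -39), (303, -44)]
110 [(209, 45), (210, 33), (217, -61), (294, 53), (295, 41), (302, -51), (303, -29)]
150 [(211, 50), (212, 30), (219, -40), (220, -51), (235, 55), (236, 48), (276, -59), (277, -34), (291, 31), (292, 54), (300, -37), (301, -47)]
170 [(202, -36), (203, -32), (211, 27), (212, 40), (213, 33), (220, -46), (221, -44), (236, 57), (237, 35), (276, -52), (277, -39), (291, 55), (292, 39), (300, -57)]
190 [(196, 36), (197, 27), (203, -26), (204, -29), (213, 48), (221, -58), (222, -35), (236, 53), (237, 54), (275, -32), (276, -70), (290, 43), (291, 53), (299, -51), (300, -29)]
210 [(213, 26), (214, 40), (215, 28), (222, -56), (223, -30), (236, 37), (237, 53), (275, -64), (276, -29), (290, 54), (291, 33), (298, -48), (299, -28)]
220 [(214, 41), (215, 38), (222, -45), (223, -39), (237, 51), (238, 52), (275, -80), (289, 39), (290, 50), (298, -54)]
[(133, 11), (134, 47), (135, 46)]
```

Run:
```python
from h import *
from bench import bot,imaging
import math,pickle
yaw=-math.pi/2+0.078
bot.move_ptp([598,120,270],[math.pi,0,yaw])
bot.dwell(0.2)
s=bot.get_state();print(s['t'],s['tcp_pos'],s['orientation'],s['contact_force'])
m=imaging.camera_model('wrist')
im=imaging.capture('wrist');cv2.imwrite('pics/w2.png',im)
pickle.dump(m,open('m2.pkl','wb'))
ms=imaging.capture('scene');cv2.imwrite('pics/s2.png',ms)
cv2.imwrite('pics/w2z.png',cv2.resize(im[150:300,160:360],None,fx=4,fy=4,interpolation=cv2.INTER_CUBIC))
```

```text
5.9 [597.50452463 118.70029551 268.61415181] [ 3.13915950e+00 -2.68637595e-04 -1.49459479e+00] [-0.08096226 -0.36239846 -0.27073725]
```

View pics/w2.png

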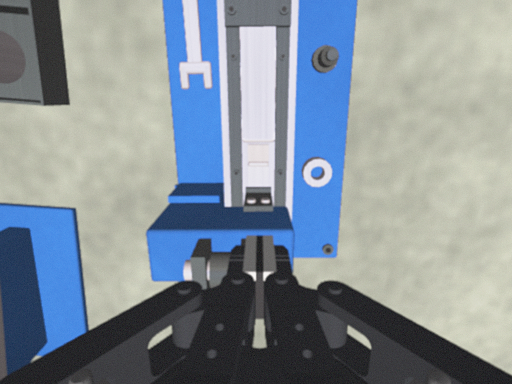

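View pics/w2z.png

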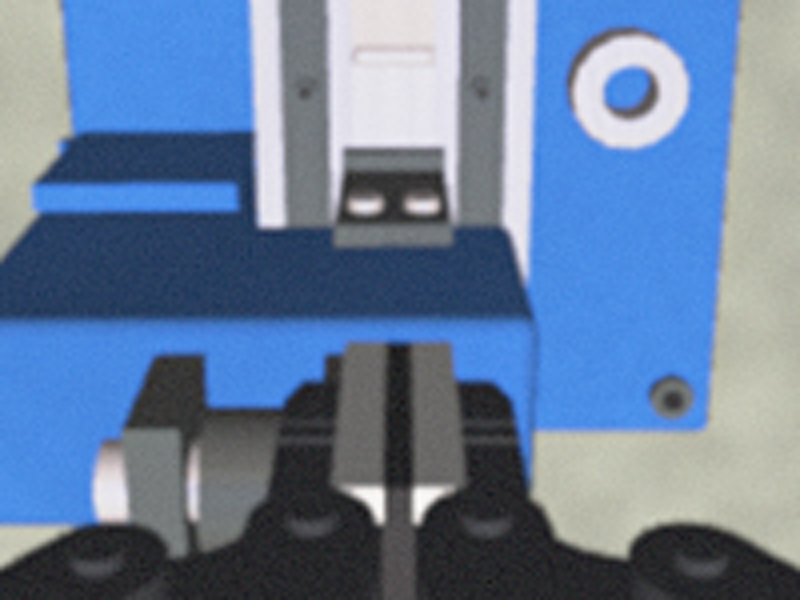

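Run:
```python
from h import *
import pickle
m=pickle.load(open('m2.pkl','rb'));im=cv2.imread('pics/w2.png');g=cv2.cvtColor(im,6)
col=np.diff(g[:,248:270].mean(1));print([(i,round(col[i])) for i in range(15,205) if abs(col[i])>4])
for r in (40,80,110,130,150,175):
    d=np.diff(g[r].astype(int)); print(r,[(i,int(d[i])) for i in range(215,305) if abs(d[i])>25])
m1=pickle.load(open('m1.pkl','rb'))
P=lambda m,u,v,z:onz(m,[[u,v]],z)[0].round(1)
print('w1 cover front',P(m1,256.5,135.,39.5))
for r,a,b in ((30,205.8,306),(100,209,303.2),(150,212,301.1),(190,213.4,300)): print('rails outer',r,P(m1,a,r,31.5),P(m1,b,r,31.5))
for r,a,b in ((150,236,277),(220,238,275.5)): print('bar',P(m1,a,r,33),P(m1,b,r,33))
for r in (25,26): print('w2 cover front',P(m,258,r,39.5))
print('nose',P(m,258,142,29),'lip',P(m,258,163,39))
```

```text
[(23, -7), (24, -7), (25, 52), (26, 62), (27, 11), (139, -4), (140, -12), (144, 9), (145, 7), (160, -12), (162, 16), (163, 5), (164, -5), (166, 6), (185, -34), (186, -77), (187, -17), (188, 15), (189, 5), (190, -4), (191, -22), (192, -34), (193, -12), (196, 9), (197, 15), (198, 27), (199, 46), (200, 23), (201, -21), (202, -54), (203, -40), (204, 9)]
40 [(217, 48), (218, 36), (225, -60), (226, -27), (238, 28), (239, 56), (240, 32), (275, -62), (276, -33), (288, 38), (289, 58), (296, -39), (297, -50)]
80 [(218, 29), (219, 46), (226, -50), (227, -42), (239, 49), (240, 52), (274, -35), (275, -64), (287, 43), (288, 57), (295, -46), (296, -38)]
110 [(219, 26), (220, 45), (227, -49), (228, -42), (240, 53), (241, 45), (274, -71), (275, -27), (286, 29), (287, 53), (288, 30), (294, -40), (295, -37)]
130 [(220, 32), (221, 43), (227, -26), (228, -57), (240, 51), (241, 51), (274, -69), (275, -32), (286, 54), (287, 48), (293, -28), (294, -49)]
150 [(221, 45), (222, 40), (228, -38), (229, -49), (240, 35), (241, 53), (273, -29), (274, -71), (286, 53), (287, 30), (293, -48), (294, -30)]
175 [(222, 43), (223, 41), (229, -46), (230, -37), (241, 54), (242, 43), (273, -42), (274, -47), (285, 55), (286, 43), (292, -44), (293, -41), (302, 53), (303, 58)]
w1 cover front [609.9 -33.2  39.5]
rails outer 30 [ 661.6 -120.4   31.5] [ 573.2 -127.3   31.5]
rails outer 100 [657.  -61.3  31.5] [568.5 -68.3  31.5]
rails outer 150 [652.7 -14.2  31.5] [564.8 -21.1  31.5]
rails outer 190 [649.9  27.   31.5] [561.1  20.   31.5]
bar [628.9 -16.3  33. ] [588.7 -19.5  33. ]
bar [622.7  57.6  33. ] [583.2  54.5  33. ]
w2 cover front [609.5 -33.1  39.5]
w2 cover front [609.5 -32.1  39.5]
nose [599.9  94.1  29. ] lip [598.1 118.5  39. ]
```

Run:
```python
import cv2
im=cv2.imread('pics/w2.png')
cv2.imwrite('pics/w2n.png',cv2.resize(im[125:195,220:300],None,fx=8,fy=8,interpolation=cv2.INTER_CUBIC))
im=cv2.imread('pics/s2.png')
cv2.imwrite('pics/s2z.png',cv2.resize(im[200:290,235:325],None,fx=6,fy=6,interpolation=cv2.INTER_CUBIC))
```

```text
(no output)
```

View pics/w2n.png

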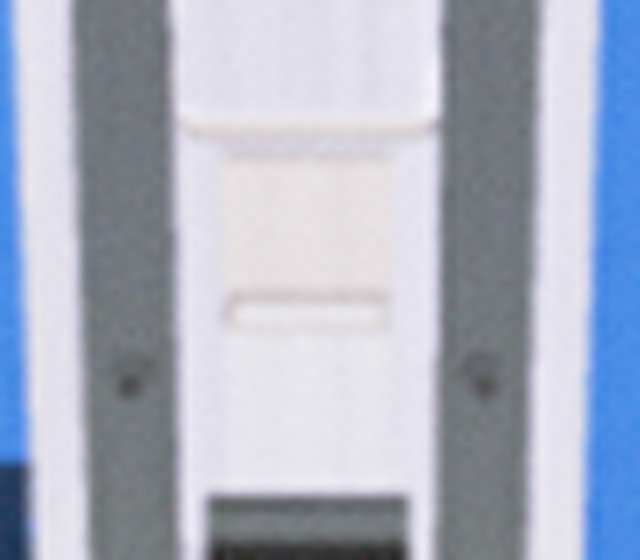

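View pics/s2z.png

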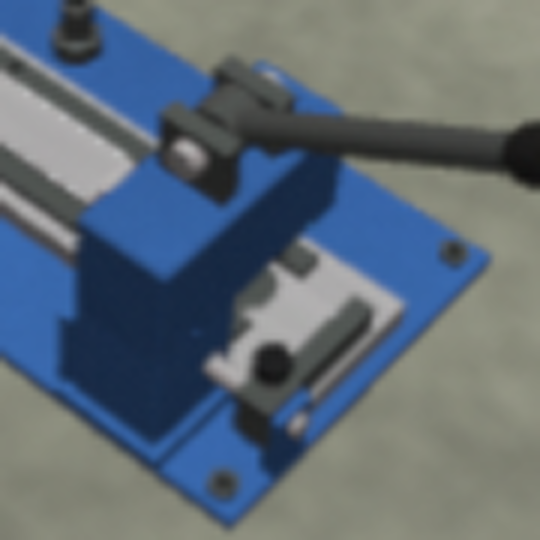

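Run:
```python
from h import *
from bench import imaging
import pickle
m=pickle.load(open('m2.pkl','rb'))
O=np.array([598.7,106.6]);ey=np.array([-.0788,.9969]);ex=np.array([.9969,.0788])
def loc(m,u,v,z):
    p=onz(m,[[u,v]],z)[0];d=p[:2]-O;return [round(float(d@ex),1),round(float(d@ey),1)]
print('lip',loc(m,258,144.6,39),'bend',loc(m,258,163.5,29),'nose',loc(m,258,141.3,29),loc(m,258,140.5,31),'bracket',loc(m,258,186,44))
print('cover',loc(m,258,25.8,39.5))
ms=imaging.camera_model('scene')
f=lambda X,Y,z:loc(ms,235+X/6-.4,200+Y/6-.4,z)
# stop block: top near face edges (pic: top edge line contact side)
print('scene',f(280,385,47),f(358,305,47),'top far',f(372,318,47),'bed corner',f(405,305,25),'plate corner',f(490,258,10),f(230,525,10))
mt=imaging.camera_model('top')
t=lambda X,Y,z:loc(mt,165+X/4.5-.4,135+Y/4.5-.4,z)
print('top stop',t(98,200,47),t(82,200,47),'bed end',t(84,283,25))
```

```text
lip [0.3, -10.7] bend [0.4, 14.6] nose [0.3, -13.4] [0.2, -14.6] bracket [0.4, 40.0]
cover [-0.2, -139.3]
scene [54.5, 144.3] [-10.6, 143.1] top far [-8.8, 153.3] bed corner [-42.2, 152.6] plate corner [-109.3, 162.4] [112.6, 162.9]
top stop [16.5, 134.3] [17.2, 146.1] bed end [-41.2, 150.2]
```

```bash
cat >> h.py <<'E'
import math
O=np.array([598.7,106.6]);ey=np.array([-.0788,.9969]);ex=np.array([.9969,.0788])
YAW=-math.pi/2+0.0788
RPY=[math.pi,0,YAW]
def W(y,z,x=0): 
    p=O+ey*y+ex*x; return [float(p[0]),float(p[1]),float(z)]
def L(bot):
    s=bot.get_state();p=np.array(s['tcp_pos']);f=np.array(s['contact_force']);d=p[:2]-O
    return dict(t=round(s['t'],2),x=round(float(d@ex),2),y=round(float(d@ey),2),z=round(float(p[2]),2),fx=round(float(f[:2]@ex),1),fy=round(float(f[:2]@ey),1),fz=round(float(f[2]),1))
def press(bot,y,z0,target=30):
    """descend till touch then press to target; returns commanded z"""
    hit=bot.movel(W(y,27),max_speed=15,threshold=4); bot.dwell(.1)
    l=L(bot);print('touch',hit,l)
    z=l['z'];
    for i in range(12):
        need=target-l['fz']
        if need<4: break
        z-=min(1.0,max(.2,need*.05)) if i else .3
        bot.movel(W(y,z),max_speed=10);bot.dwell(.1);l=L(bot);print(' z',round(z,2),l)
        if l['fz']>45: break
    return z
E
python3 - <<'E'
from h import *
from bench import bot
y=-116
bot.movel(W(-60,120),rot=RPY,max_speed=250)
bot.movel(W(y,45),max_speed=120)
bot.dwell(.2);print(L(bot))
z=press(bot,y,45,25)
print(z,bot.get_state()['opening'])
E
```

```text
{'t': 7.95, 'x': 0.52, 'y': -115.65, 'z': 45.72, 'fx': -0.1, 'fy': -0.4, 'fz': -0.1}
touch True {'t': 8.85, 'x': -0.03, 'y': -116.01, 'z': 33.09, 'fx': -0.3, 'fy': 0.4, 'fz': 5.2}
 z 32.79 {'t': 9.2, 'x': 0.02, 'y': -116.01, 'z': 33.09, 'fx': -1.0, 'fy': 0.3, 'fz': 5.7}
 z 31.83 {'t': 9.55, 'x': 0.03, 'y': -116.02, 'z': 33.02, 'fx': -4.4, 'fy': 1.6, 'fz': 11.8}
 z 31.17 {'t': 9.9, 'x': 0.31, 'y': -116.05, 'z': 33.02, 'fx': -5.8, 'fy': -0.2, 'fz': 16.2}
 z 30.73 {'t': 10.25, 'x': 0.49, 'y': -116.11, 'z': 33.0, 'fx': -5.1, 'fy': 0.2, 'fz': 18.7}
 z 30.41 {'t': 10.6, 'x': 0.5, 'y': -116.09, 'z': 32.99, 'fx': -6.1, 'fy': 1.4, 'fz': 19.5}
 z 30.14 {'t': 10.95, 'x': 0.55, 'y': -116.07, 'z': 32.99, 'fx': -7.0, 'fy': 1.5, 'fz': 22.4}
30.135000000000005 -0.0005535410929760268
```

```bash
cat >> h.py <<'E'
def slide(bot,y0,y1,z,step=10,target=30,stop_fy=14,speed=30):
    y=y0;n=0
    while y<y1-.01:
        y=min(y+step,y1)
        bot.movel(W(y,z),max_speed=speed);l=L(bot);print(' cmd y%.0f z%.2f'%(y,z),l)
        z-=float(np.clip((target-l['fz'])*.08,-.6,.6))
        if abs(l['fy'])>stop_fy:
            n+=1
            if n>1: break
        else: n=0
    return y,z
E
python3 - <<'E'
from h import *
from bench import bot
y,z=slide(bot,-116,-76,29.2)
print(z)
E
```

```text
cmd y-106 z29.20 {'t': 11.43, 'x': 0.81, 'y': -109.57, 'z': 32.98, 'fx': -8.9, 'fy': -7.1, 'fz': 27.3}
 cmd y-96 z28.98 {'t': 11.92, 'x': 0.79, 'y': -99.77, 'z': 32.93, 'fx': -9.8, 'fy': -7.6, 'fz': 28.7}
 cmd y-86 z28.88 {'t': 12.4, 'x': 0.82, 'y': -91.86, 'z': 32.94, 'fx': -9.5, 'fy': -13.2, 'fz': 29.4}
 cmd y-76 z28.83 {'t': 12.88, 'x': 2.88, 'y': -81.41, 'z': 32.96, 'fx': -4.8, 'fy': -12.0, 'fz': 25.5}
28.471999999999998
```

```bash
cat >> h.py <<'E'
def slide2(bot,y0,y1,z,xc,step=10,target=34,stop_fy=16,speed=30):
    y=y0;n=0
    while y<y1-.01:
        y=min(y+step,y1)
        bot.movel(W(y,z,xc),max_speed=speed);l=L(bot);print(' cmd y%.0f z%.2f x%.2f'%(y,z,xc),l)
        z-=float(np.clip((target-l['fz'])*.08,-.6,.6))
        xc+=float(np.clip(l['fx']*.1,-.5,.5))
        if abs(l['fy'])>stop_fy:
            n+=1
            if n>1: break
        else: n=0
    return y,z,xc
E
python3 - <<'E'
from h import *
from bench import bot
y,z,xc=slide2(bot,-76,-40,28.0,-.5,step=9)
print(z,xc)
bot.dwell(.1);print(L(bot))
E
```

```text
cmd y-67 z28.00 x-0.50 {'t': 13.33, 'x': 2.9, 'y': -72.07, 'z': 32.95, 'fx': -5.6, 'fy': -10.6, 'fz': 29.3}
 cmd y-58 z27.62 x-1.00 {'t': 13.78, 'x': 2.92, 'y': -62.96, 'z': 32.92, 'fx': -6.1, 'fy': -10.9, 'fz': 30.8}
 cmd y-49 z27.37 x-1.50 {'t': 14.23, 'x': 2.89, 'y': -53.93, 'z': 32.92, 'fx': -5.1, 'fy': -10.6, 'fz': 32.2}
 cmd y-40 z27.22 x-2.00 {'t': 14.68, 'x': 2.9, 'y': -44.77, 'z': 32.93, 'fx': -4.4, 'fy': -10.8, 'fz': 32.2}
27.080000000000002 -2.44
{'t': 14.78, 'x': 2.91, 'y': -44.73, 'z': 32.92, 'fx': -3.6, 'fy': -10.1, 'fz': 32.6}
```

```bash
cat > stroke.py <<'E'
from h import *
from bench import bot
import sys
def liftoff():
    l=L(bot); bot.movel(W(l['y'],40,l['x']),max_speed=60); bot.movel(W(l['y'],48,l['x']),max_speed=60); print('lifted',L(bot))
def approach(y,xc=-1.0,target=33):
    bot.movel(W(y,45,xc),max_speed=120);bot.movel(W(y,36,xc),max_speed=60);bot.dwell(.1)
    hit=bot.movel(W(y,28,xc),max_speed=15,threshold=4);l=L(bot);print('touch',hit,l);z=l['z']
    for dz in (2.5,4.2):
        bot.movel(W(y,33-dz,xc),max_speed=15);bot.dwell(.1);l=L(bot);print(' press',l)
        xc+=float(np.clip(l['fx']*.1,-.8,.8))
    return 33-dz,xc
E
python3 - <<'E'
from stroke import *
liftoff()
z,xc=approach(-118)
print(z,xc)
E
```

```text
lifted {'t': 15.46, 'x': 3.03, 'y': -44.53, 'z': 48.09, 'fx': -0.2, 'fy': 0.6, 'fz': 0.9}
touch True {'t': 16.97, 'x': -0.66, 'y': -118.02, 'z': 33.1, 'fx': -0.5, 'fy': 0.3, 'fz': 4.5}
 press {'t': 17.33, 'x': -0.59, 'y': -118.03, 'z': 32.97, 'fx': -5.9, 'fy': 1.5, 'fz': 18.5}
 press {'t': 17.7, 'x': -0.53, 'y': -118.01, 'z': 32.96, 'fx': -9.2, 'fy': 2.1, 'fz': 28.9}
28.8 -2.39
```

Run:
```python
from stroke import *
y,z,xc=slide2(bot,-118,-42,28.3,-2.4,step=9.5)
print(y,z,xc);bot.dwell(.1);print(L(bot))
```

```text
cmd y-108 z28.30 x-2.40 {'t': 18.17, 'x': -0.55, 'y': -113.39, 'z': 32.95, 'fx': -7.9, 'fy': -10.0, 'fz': 27.9}
 cmd y-99 z27.81 x-2.90 {'t': 18.63, 'x': -0.53, 'y': -104.45, 'z': 32.95, 'fx': -8.5, 'fy': -12.0, 'fz': 29.7}
 cmd y-90 z27.47 x-3.40 {'t': 19.1, 'x': -0.53, 'y': -95.04, 'z': 32.94, 'fx': -7.9, 'fy': -11.2, 'fz': 32.2}
 cmd y-80 z27.32 x-3.90 {'t': 19.57, 'x': -0.51, 'y': -85.39, 'z': 32.95, 'fx': -8.0, 'fy': -11.4, 'fz': 32.2}
 cmd y-70 z27.18 x-4.40 {'t': 20.03, 'x': -0.57, 'y': -75.76, 'z': 32.93, 'fx': -6.5, 'fy': -11.5, 'fz': 31.3}
 cmd y-61 z26.96 x-4.90 {'t': 20.5, 'x': -0.58, 'y': -66.2, 'z': 32.92, 'fx': -6.6, 'fy': -10.9, 'fz': 33.2}
 cmd y-52 z26.90 x-5.40 {'t': 20.97, 'x': -0.56, 'y': -56.46, 'z': 32.92, 'fx': -5.4, 'fy': -10.0, 'fz': 31.6}
 cmd y-42 z26.71 x-5.90 {'t': 21.43, 'x': -0.59, 'y': -46.88, 'z': 32.92, 'fx': -4.8, 'fy': -11.4, 'fz': 32.3}
-42.0 26.572000000000003 -6.380000000000001
{'t': 21.53, 'x': -0.59, 'y': -46.89, 'z': 32.93, 'fx': -3.8, 'fy': -11.1, 'fz': 32.3}
```

Run:
```python
from stroke import *
from bench import imaging
liftoff()
l=L(bot);bot.movel(W(-80,60),max_speed=120)
im=imaging.capture('scene');cv2.imwrite('pics/s3.png',im)
cv2.imwrite('pics/s3z.png',cv2.resize(im[200:290,235:325],None,fx=6,fy=6,interpolation=cv2.INTER_CUBIC));print(L(bot))
```

```text
lifted {'t': 22.22, 'x': -0.48, 'y': -46.71, 'z': 48.08, 'fx': -0.5, 'fy': 0.6, 'fz': -0.1}
{'t': 22.71, 'x': -0.2, 'y': -80.01, 'z': 59.85, 'fx': 0.3, 'fy': -0.3, 'fz': 0.6}
```

View pics/s3z.png

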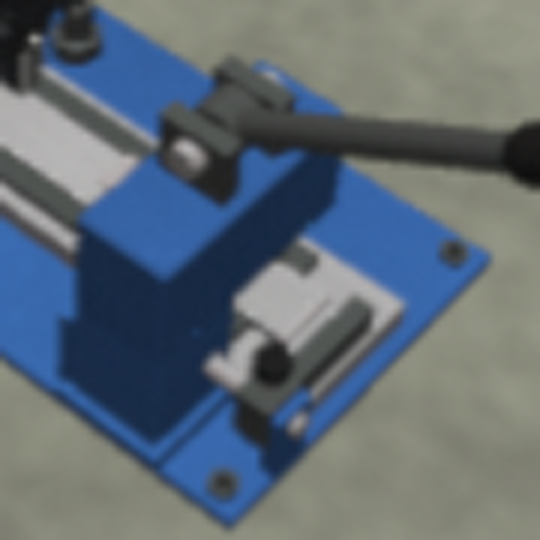

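Run:
```python
from stroke import *
z,xc=approach(-100,-2.5)
y,z,xc=slide2(bot,-100,-66,28.2,xc,step=3,speed=15,target=33,stop_fy=14.5)
print(y,z,xc);bot.dwell(.1);print(L(bot))
```

```text
touch True {'t': 23.82, 'x': -2.09, 'y': -100.03, 'z': 33.09, 'fx': 0.4, 'fy': -0.0, 'fz': 5.9}
 press {'t': 24.18, 'x': -2.02, 'y': -99.99, 'z': 33.01, 'fx': -5.5, 'fy': 1.0, 'fz': 18.3}
 press {'t': 24.55, 'x': -1.99, 'y': -100.02, 'z': 32.95, 'fx': -8.7, 'fy': 2.6, 'fz': 28.0}
 cmd y-97 z28.20 x-3.85 {'t': 24.91, 'x': -2.01, 'y': -99.92, 'z': 32.94, 'fx': -9.2, 'fy': -6.1, 'fz': 30.0}
 cmd y-94 z27.96 x-4.35 {'t': 25.26, 'x': -1.99, 'y': -99.09, 'z': 32.96, 'fx': -8.0, 'fy': -10.9, 'fz': 29.5}
 cmd y-91 z27.68 x-4.85 {'t': 25.61, 'x': -2.0, 'y': -96.55, 'z': 32.93, 'fx': -7.5, 'fy': -11.9, 'fz': 29.8}
 cmd y-88 z27.42 x-5.35 {'t': 25.96, 'x': -2.0, 'y': -93.6, 'z': 32.96, 'fx': -7.1, 'fy': -10.9, 'fz': 30.7}
 cmd y-85 z27.24 x-5.85 {'t': 26.31, 'x': -2.02, 'y': -90.6, 'z': 32.93, 'fx': -5.9, 'fy': -11.0, 'fz': 30.9}
 cmd y-82 z27.07 x-6.35 {'t': 26.66, 'x': -2.06, 'y': -87.56, 'z': 32.92, 'fx': -5.7, 'fy': -12.4, 'fz': 31.6}
 cmd y-79 z26.96 x-6.85 {'t': 27.01, 'x': -2.02, 'y': -87.04, 'z': 32.94, 'fx': -4.8, 'fy': -17.5, 'fz': 29.5}
 cmd y-76 z26.68 x-7.33 {'t': 27.36, 'x': -1.54, 'y': -83.4, 'z': 32.93, 'fx': -3.3, 'fy': -16.0, 'fz': 28.7}
-76 26.336 -7.66
{'t': 27.46, 'x': -1.56, 'y': -83.41, 'z': 32.92, 'fx': -3.7, 'fy': -16.6, 'fz': 29.2}
```

Run:
```python
from stroke import *
from bench import imaging
liftoff()
bot.movel(W(-80,150),max_speed=150)
bot.movel(W(-150,230,-40),max_speed=200)
im=imaging.capture('scene');cv2.imwrite('pics/s4.png',im)
cv2.imwrite('pics/s4z.png',cv2.resize(im[200:290,235:325],None,fx=6,fy=6,interpolation=cv2.INTER_CUBIC));print(L(bot))
im=imaging.capture('top');cv2.imwrite('pics/t4.png',im)
cv2.imwrite('pics/t4z.png',cv2.resize(im[135:230,165:340],None,fx=4.5,fy=4.5,interpolation=cv2.INTER_CUBIC))
```

```text
lifted {'t': 28.17, 'x': -1.39, 'y': -83.14, 'z': 48.15, 'fx': 0.3, 'fy': 0.6, 'fz': -1.0}
{'t': 29.77, 'x': -40.48, 'y': -149.31, 'z': 228.72, 'fx': -0.4, 'fy': 0.0, 'fz': 0.5}
```

View pics/s4z.png

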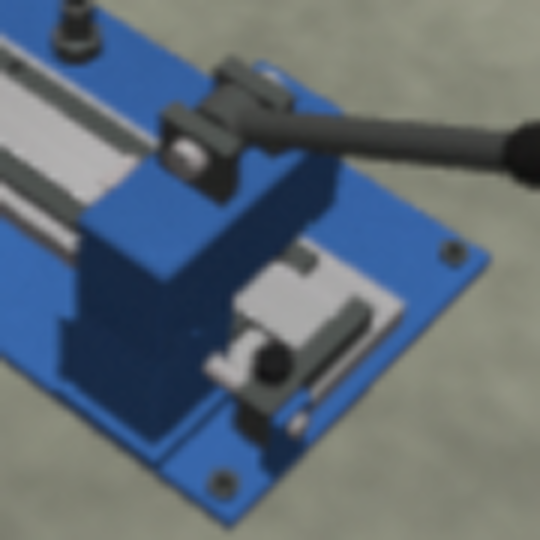

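View pics/t4z.png

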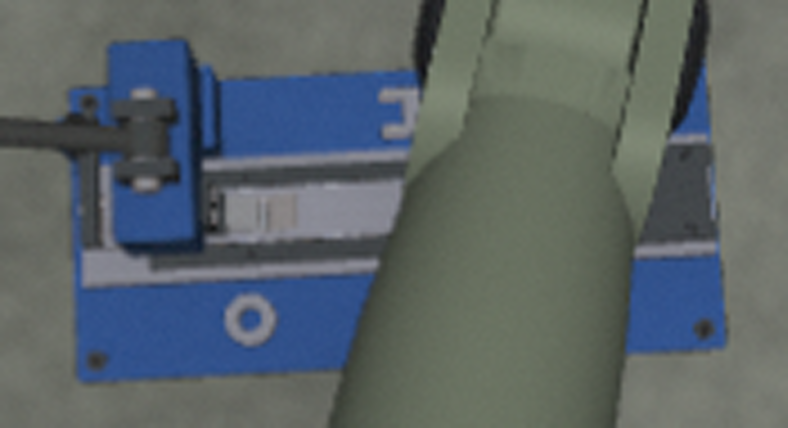

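Run:
```python
from stroke import *
from bench import imaging
bot.movel(W(-95,60,-2),max_speed=200)
z,xc=approach(-95,-2.5)
y,z,xc=slide2(bot,-95,-83,28.0,xc,step=2,speed=15,target=34,stop_fy=14.5)
bot.dwell(.1);print(L(bot))
liftoff()
bot.movel(W(-80,150),max_speed=150)
bot.move_ptp([380,-20,330],RPY)
bot.dwell(.2)
s=bot.get_state();print(s['t'],s['tcp_pos'],s['contact_force'])
im=imaging.capture('scene');cv2.imwrite('pics/s5.png',im)
im=imaging.capture('top');cv2.imwrite('pics/t5.png',im)
```

```text
touch True {'t': 31.91, 'x': -2.11, 'y': -95.03, 'z': 33.11, 'fx': -1.0, 'fy': -0.2, 'fz': 5.2}
 press {'t': 32.28, 'x': -2.08, 'y': -95.05, 'z': 33.0, 'fx': -4.6, 'fy': 1.4, 'fz': 18.4}
 press {'t': 32.65, 'x': -1.99, 'y': -95.05, 'z': 32.96, 'fx': -9.1, 'fy': 0.4, 'fz': 29.7}
 cmd y-93 z28.00 x-3.76 {'t': 32.95, 'x': -2.03, 'y': -95.0, 'z': 32.93, 'fx': -9.2, 'fy': -3.8, 'fz': 32.3}
 cmd y-91 z27.86 x-4.26 {'t': 33.24, 'x': -2.05, 'y': -94.95, 'z': 32.91, 'fx': -8.2, 'fy': -8.7, 'fz': 31.1}
 cmd y-89 z27.63 x-4.76 {'t': 33.53, 'x': -2.02, 'y': -94.84, 'z': 32.92, 'fx': -8.1, 'fy': -13.2, 'fz': 31.3}
 cmd y-87 z27.42 x-5.26 {'t': 33.83, 'x': -2.04, 'y': -94.76, 'z': 32.94, 'fx': -7.5, 'fy': -17.2, 'fz': 30.7}
 cmd y-85 z27.15 x-5.76 {'t': 34.12, 'x': -1.51, 'y': -92.42, 'z': 32.94, 'fx': -5.5, 'fy': -16.3, 'fz': 30.7}
{'t': 34.22, 'x': -1.54, 'y': -92.41, 'z': 32.93, 'fx': -6.9, 'fy': -17.2, 'fz': 30.0}
lifted {'t': 34.91, 'x': -1.33, 'y': -92.13, 'z': 48.14, 'fx': 0.4, 'fy': 0.1, 'fz': -0.3}
37.0667 [380.40330801 -19.9459545  329.14660833] [ 0.85777335 -0.57307611  0.1193033 ]
```

View pics/s5.png

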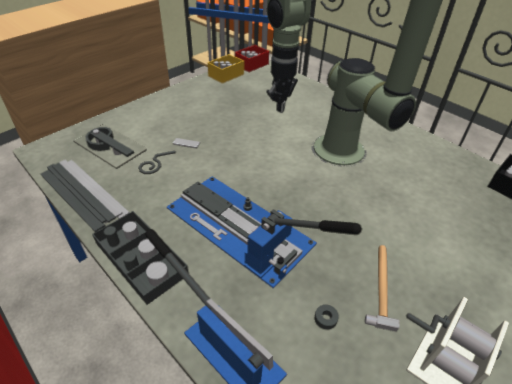

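View pics/t5.png

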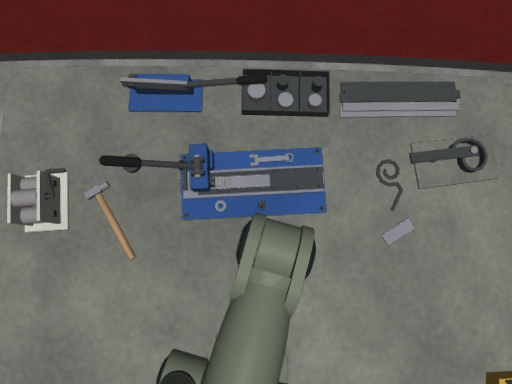

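The confirming push built up to 17 N with the fingertips moving under 0.3 mm before they slipped, so the bar is against the stop. In the pictures the loose items look as they did at the start: spanner (272,158), ring (221,206) and spare punch (262,205) in the top view. The arm is clear.

```bash
python3 -c "
from bench import bot
bot.sign_off(); print(bot.get_state()['t'])"
```

```text
the job is handed in; nothing more can be done
the job is handed in; nothing more can be done
```

The bar's front end is up against the end stop, and I handed the job in at about 37 s of the 67 s allowed. I pressed it down with closed fingertips at about 25–33 N and slid it in three strokes of about 71, 71 and 13 mm, then lifted clear.

**Last checks:**
- **Against the stop:** in the third stroke the feed force rose from about 11 N to 17.5 N with the bar stalled. A separate confirming push reached 17 N with under 0.3 mm of movement before the fingers slipped. The scene picture shows no gap at the stop.
- **Travel:** the strokes add up to about 155 mm, against about 148 mm expected from the pictures (front end at about -14 mm, stop at about 134 mm). Finger slip and the coarse stop measurement would account for the rest; the scene view put the stop at about 143 mm, outside its given range.
- **Spring:** the fingertips stayed at least 32 mm behind the lip, measured to the finger centre.
- **Loose tools and parts:** by eye they look unmoved in the top and scene pictures; I did not measure them.

**What went wrong:** in the first stroke the fingers slipped about 2 mm sideways on the bar as it entered the spring. I corrected the sideways force after that. They also slipped a few mm forward on the stalled bar at the stop.

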